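Gauge a sleeve and sort it before laser marking

ROBOT

A 7-joint arm with a two-finger parallel gripper is mounted at the origin on the work surface. World frame = base frame: x ahead of the robot, y to its left, z up, the work surface at z = 0. Lengths are in m, angles in rad, forces in N, time in s.
With the tool pointing down it reaches from about 0.4 to 0.875 m from the base axis. Payload 19.3 kg.
Tool frame: the origin (TCP) lies on the mounting face of the last link; the fingertips stand 173 mm ahead of it and the grasp point (between the pads) lies 155 mm ahead of it (bot.grip_point_offset is the distance from the TCP to the grasp point, in m); z points along the fingers, y is the line along which they close (so a half turn about z gives the same grasp; the last joint's range is limited). The gripper opens to 85 mm and grips with 20 to 120 N. Pads are 22 mm wide; open, the fingers measure 114 mm over their backs; the gripper's body (76 mm by 85 mm) begins 54 mm behind the grasp point. The pads swing forward as they close: fully open they stand 13 mm farther back than shut.
Start: joints at [-1.185, 0.521, -0.036, 1.599, 0.021, 1.021, -0.113], TCP at [0.275, 0.561, 0.405] pointing down, gripper open.
Joint ranges: [-2.91, 2.91], [-0.3, 2.13], [-1.5, 1.42], [0.17, 2.43], [-1.26, 4.41], [0.16, 1.93], [-2.52, 2.52]. Speed limits (rad/s): [1.89, 1.89, 2.39, 2.39, 3.01, 3.01, 3.01].

INTERFACE

Orientations are given as [roll, pitch, yaw] about the fixed x, y, z axes, in that order (R = Rz(yaw) Ry(pitch) Rx(roll)).
In Python, from workcell import bot gives the robot as it stands.
- The arm moves only by the tool arm_command, never from a script. Its argument "deltas" is a list of rows, each a list of 3 entries, a list of its own where there are three numbers: the shift along the tool's x, y, z in cm, then the turn, a rotation vector about the tool's x, y, z in rad, then the finger opening in cm, from 0 to 8.54. In form: [[[tx, ty, tz], [rx, ry, rz], claw], ...]. A call has 1 to 20 rows; each row shifts and turns the commanded pose from where the row before left it, along the tool's axes as they then stand; what a row does not reach is not made up. A row lasts 1/10 s, in which the tool goes at most 50 mm and 8.59 degrees, less where a joint would pass 70% of its speed; a pose out of reach is approached as far as the arm can. A call with a gripper value outside its range is refused whole. The fingers move at their own pace and stop on an object; "newtons" is the grip in N (left out, the last holds). Time passes only in rows, so rows that do not move let the fingers close. It gives the time, the measured TCP pose, the force, the opening and the grip force at its end, in the units of the state.
- bot.observe(): the state, without advancing time (a new reading comes with each control period).
- bot.grab_frame(name): name is "side" or "top"; returns a dict with "frame" (420x560x3 uint8, red, green, blue), "K" (3x3 intrinsics, pixels), "rvec" (rotation vector, rad) and "tvec" (3), from world to camera coordinates, as OpenCV has them. Camera axes: x right, y down, z forward; pixel columns grow to the right and rows downward; lengths in m; the calibration is good to about 2 mm. A picture is of the moment at which its call begins. There is no depth.
- bot.job_done(): hands the job in; it is judged then, once.
Trained networks look in a picture, given as the dict that the camera call returned (one of the last four; its "shot" number tells which), for a name from the list of things; names that differ only in an ending like _2 or _b are one class to them, and where a whole thing is asked for, a point or a joint stands for the part that bears it (a point fixed in the world has none). Each returns a list of dicts, best first, with "p" (0 to 1); they miss things now and then, are a little off and sometimes report something else, mostly with a low value. They report only what shows in the picture. A call takes as long as a camera call.
- bot.find_in(name, picture): "rect" ([left, top, width, height] in pixels, round what is visible of it).
- bot.mark_of(name, picture): "at" ([column, row] in pixels: a listed point, or the origin of a listed thing).
The state is a dict: "clock": time; "qpos": joint angles; "qd": joint speeds; "joint_efforts": joint torques, N m; "position": TCP position; "tool_rot": TCP orientation; "force": force on the tool from outside, world axes, zero at the start; "moment": the same for the moment, N m; "grip_width": finger opening in m; "finger_force": force on a finger pad.
Only numpy, scipy, OpenCV 4.12 (cv2) and the standard library are available. Lean on these libraries where they do the work, as an engineer would, in place of code of your own. Each camera call takes 0.05 s, during which the arm holds its last target. There are 200 camera calls.

TASK

Take the aluminium sleeve that stands on the square black pad of the gauge station and try it on the upright gauge pin: lower it straight down over the pin as far as it goes by itself. If it goes down all the way to the plate, lift it off again and stand it upright in the large bay of the blue tray; if it stops on the pin's tapered nose, lift it off and stand it upright in the small bay. Leave the other sleeve standing where it waits.

Things in the scene. Friction and masses are not known exactly. Their poses are not given: they have to be found in the camera images.
- sleeve_wide: Wide-bored sleeve: slides over the pin down to the plate. Upright aluminium tube, outside 40 mm diameter, 60 mm tall, through bore 27 mm, about 110 g. Origin: centre of its underside, z along the bore. Starts on the station's black pad, or else (untested) on a round steel disc (90 mm across) to the robot's right; both supports are 10 mm high.
- sleeve_tight: Tight sleeve: stops on the pin's nose, underside about 59 mm above the bench. Upright aluminium tube, outside 40 mm diameter, 60 mm tall, through bore 16 mm, about 170 g. Origin: centre of its underside, z along the bore. Starts on the station's black pad, or else (untested) on a round steel disc (90 mm across) to the robot's right; both supports are 10 mm high.
- station: Fixed aluminium plate 100 x 250 x 10 mm (x, y, z), origin at the centre of its underside, on the bench. Steel gauge pin at its own (0, +70) mm: 20 mm diameter up to 56 mm above the bench, then a nose tapering to 4 mm at the tip, 70 mm above the bench. Flush square black pad, 72 mm, at (0, -70) mm: the sleeve to test stands on it, up to 10 mm off centre, underside 10 mm above the bench.
- tray: Fixed blue tray 325 x 160 mm (x, y), walls 30 mm high, 5 mm thick, floor 5 mm thick; origin at the centre of its underside, on the bench. A cross wall makes two bays: large (180 x 150 mm inside, centre at the tray's x = -67 mm, y = 0, nearer the robot) for sleeves that fit, small (130 x 150 mm inside, centre at x = +92 mm, y = 0) for sleeves that do not.

How it is judged:
By the outcome, as a careful person would: the job done as asked, in the order asked, and still so for the second after the job is handed in, with the robot touching nothing.
It also fails if it takes over 48 s, if anything falls off the work surface, if the arm or the gripper's body presses on something with over 40 N, if the wrist force passes 120 N, or if a joint passes its speed limit or range.

## Working session

There is one attempt and no reset: what is moved stays moved. The work goes in short steps, Python scripts to look and compute and a tool call to move; the robot and the scene stay as the last step left them, time stands still between calls to the robot, and variables do not carry over. Pictures are saved under pics/ and viewed, at most 10 in all, crops included, and the job is handed in when it is done.

Besides the shell and the picture viewer there is one more tool, called as name([rows], argument=value, ...), one row to a line, values as JSON. arm_command: Moves the arm, as the interface text tells. Its arguments: {"type":"object","properties":{"deltas":{"type":"array","items":{"type":"array"}},"newtons":{"type":"number"}},"required":["deltas"]}

```bash
mkdir -p pics; cat > h.py <<'E'
import numpy as np, cv2
from workcell import bot
def ray(f,uv):
    R=cv2.Rodrigues(np.array(f["rvec"],float))[0];t=np.array(f["tvec"],float).ravel()
    d=R.T@np.linalg.inv(f["K"])@np.array([uv[0],uv[1],1.]);return -R.T@t,d
def onz(f,uv,z):
    c,d=ray(f,uv);return (c+d*(z-c[2])/d[2]).round(4)
def proj(f,p):
    return cv2.projectPoints(np.array(p,float).reshape(-1,3),np.array(f["rvec"],float),np.array(f["tvec"],float),np.array(f["K"],float),None)[0].reshape(-1,2).round(1)
def save(f,n): cv2.imwrite("pics/"+n,cv2.cvtColor(f["frame"],cv2.COLOR_RGB2BGR))
E
python3 - <<'E'
from h import *
s=bot.observe();print({k:np.round(s[k],3).tolist() for k in("clock","position","tool_rot","force","grip_width")}, bot.grip_point_offset)
Z=dict(sleeve_wide=.01,sleeve_tight=.01,station=0,tray=0)
P=[]
for c in("top","side"):
    f=bot.grab_frame(c);P.append(f["frame"]);save(f,c+"0.png")
    print(c,"cam",ray(f,(0,0))[0])
    for n in Z:
        print(n,[(round(r["p"],2),np.round(r["at"]).tolist(),onz(f,r["at"],Z[n]).tolist()) for r in bot.mark_of(n,f)[:3]],[(round(r["p"],2),np.round(r["rect"]).tolist()) for r in bot.find_in(n,f)[:3]])
E
```

```text
{'clock': 0.0, 'position': [0.275, 0.561, 0.404], 'tool_rot': [-3.14, 0.0, 2.686], 'force': [-0.767, 0.799, 0.394], 'grip_width': 0.085} 0.1547
top cam [ 0.42656371 -0.0360438   1.07253189]
sleeve_wide [(0.78, [412.0, 204.0], [0.5334, -0.337, 0.01])] [(0.6, [403.0, 191.0, 26.0, 19.0])]
sleeve_tight [(0.61, [317.0, 190.0], [0.5623, -0.1416, 0.01])] [(0.91, [310.0, 178.0, 16.0, 21.0])]
station [(0.96, [284.0, 199.0], [0.5448, -0.0736, 0.0])] [(0.76, [221.0, 167.0, 129.0, 68.0])]
tray [(0.98, [112.0, 200.0], [0.5444, 0.2797, 0.0])] [(0.93, [59.0, 116.0, 100.0, 168.0])]
side cam [0.14567306 0.51298299 0.5515672 ]
sleeve_wide [(0.73, [347.0, 166.0], [0.5365, -0.3554, 0.01])] [(0.64, [338.0, 144.0, 16.0, 29.0])]
sleeve_tight [(0.68, [293.0, 206.0], [0.5515, -0.1253, 0.01])] [(0.64, [284.0, 178.0, 20.0, 29.0])]
station [(0.77, [285.0, 220.0], [0.5425, -0.0813, 0.0])] [(0.8, [236.0, 185.0, 85.0, 79.0])]
tray [(0.97, [157.0, 330.0], [0.5463, 0.2791, 0.0])] [(0.84, [57.0, 251.0, 208.0, 169.0])]
```

View pics/top0.png

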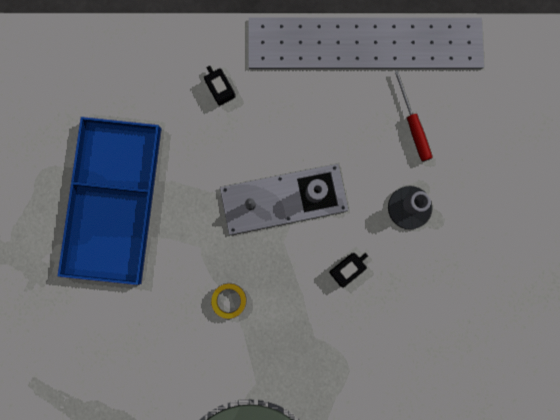

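View pics/side0.png

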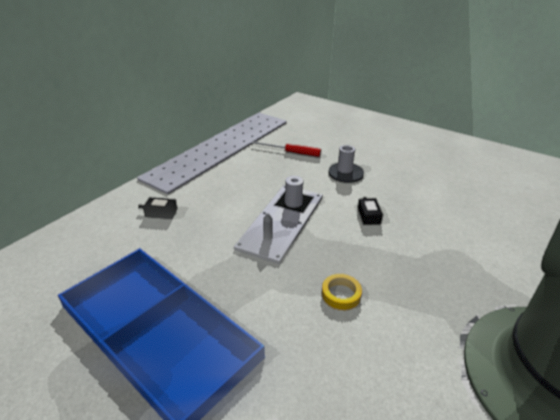

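The top picture shows the tray at (110,200), the pin tip at about (250,204), the pad sleeve with a small bore at (317,190), and the wide-looking sleeve on the disc at (421,202). The side picture agrees: pad sleeve at (293,192), pin at (267,225). I'll enlarge the station to measure it.

```bash
python3 - <<'E'
import cv2,numpy as np
a=cv2.imread("pics/top0.png")[160:240,210:360];b=cv2.imread("pics/side0.png")[170:270,230:330]
A=cv2.resize(a,None,fx=5,fy=5,interpolation=cv2.INTER_CUBIC)
cv2.imwrite("pics/c1.png",cv2.convertScaleAbs(A,alpha=1.3))
cv2.imwrite("pics/c2.png",cv2.convertScaleAbs(cv2.resize(b,None,fx=6,fy=6,interpolation=cv2.INTER_CUBIC),alpha=1.3))
E
```

```text
(no output)
```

View pics/c1.png

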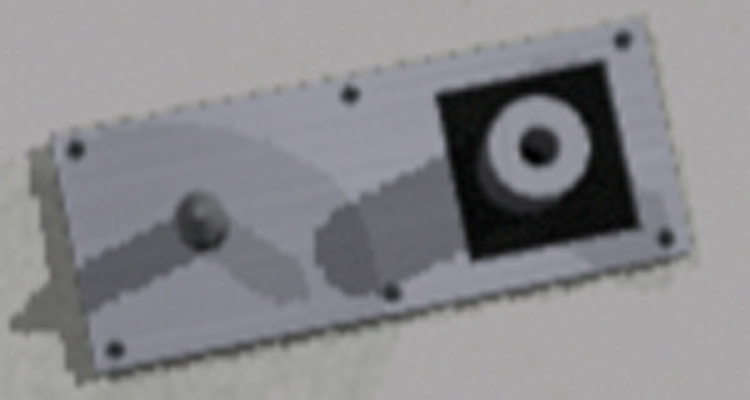

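View pics/c2.png

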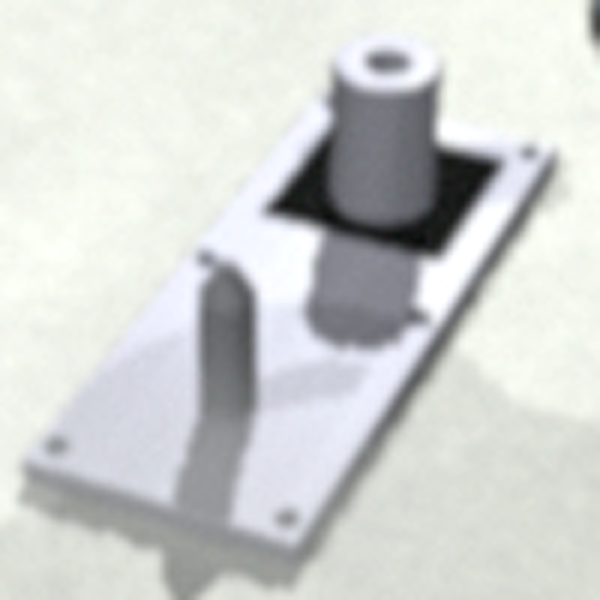

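The pad sleeve's bore-to-outside ratio is about 0.39, which makes it the tight one. Crop positions: sleeve top at (540,146), pin tip at (204,213), plate corners at (52,133), (643,14), (692,250) and (97,377). In the side crop, sleeve top is (387,64) and pin tip (232,268).

```bash
python3 - <<'E'
from h import *
from scipy.optimize import least_squares
T=bot.grab_frame("top");S=bot.grab_frame("side")
t=lambda u,v:np.array([210+(u+.5)/5-.5,160+(v+.5)/5-.5]);s=lambda u,v:np.array([230+(u+.5)/6-.5,170+(v+.5)/6-.5])
print("sleeve",onz(T,t(540,146),.07),onz(S,s(387,64),.07))
print("pin",onz(T,t(204,213),.07),onz(S,s(232,268),.069))
ct=[t(*p) for p in((52,133),(643,14),(692,250),(97,377))];L=[(.05,.125),(.05,-.125),(-.05,-.125),(-.05,.125)]
C=np.array([onz(T,c,.01) for c in ct]);print(C)
def W(q,l): c,s_=np.cos(q[2]),np.sin(q[2]);return [q[0]+c*l[0]-s_*l[1],q[1]+s_*l[0]+c*l[1]]
r=least_squares(lambda q:(np.array([W(q,l) for l in L])-C[:,:2]).ravel(),[.54,-.07,0]);print("station",r.x,r.fun.round(4),"pin",W(r.x,(0,.07)))
pc=[onz(T,t(*p),.01) for p in((437,94),(604,61),(638,227),(470,260))];print("pad",np.mean(pc,0),W(r.x,(0,-.07)))
# tray via blue mask
im=T["frame"].astype(int);m=((im[...,2]>im[...,0]+50)).astype(np.uint8)
c=max(cv2.findContours(m,0,2)[0],key=cv2.contourArea);print(cv2.minAreaRect(c))
b=cv2.boxPoints(cv2.minAreaRect(c));print([onz(T,x,.03).tolist() for x in b])
E
```

```text
sleeve [ 0.5571 -0.1374  0.07  ] [ 0.558  -0.1355  0.07  ]
pin [ 0.5316 -0.0069  0.07  ] [ 0.531  -0.0039  0.069 ]
[[ 0.5712  0.0572  0.01  ]
 [ 0.6199 -0.187   0.01  ]
 [ 0.5216 -0.2053  0.01  ]
 [ 0.4709  0.0385  0.01  ]]
station [ 0.5459     -0.07415     0.19860176] [-0.0009  0.0011 -0.0003  0.0002 -0.0001 -0.0013  0.0013  0.    ] pin [np.float64(0.5320890862226446), np.float64(-0.005525961495736198)]
pad [ 0.559025 -0.1423    0.01    ] [np.float64(0.5597109137773231), np.float64(-0.14277403850426704)]
((108.87065887451172, 200.48297119140625), (82.99516296386719, 162.6506805419922), 7.4958577156066895)
[[0.3918, 0.3753, 0.03], [0.7171, 0.3441, 0.03], [0.6942, 0.1767, 0.03], [0.3696, 0.2133, 0.03]]
```

arm_command([
  [[-2.8,-2.51,0.4],[0,0,0],8.5],
  [[-2.8,-2.51,0.4],[0,0,0],8.5],
  [[-2.8,-2.51,0.4],[0,0,0],8.5],
  [[-2.8,-2.51,0.4],[0,0,0],8.5],
  [[-2.8,-2.51,0.4],[0,0,0],8.5],
  [[-2.8,-2.51,0.4],[0,0,0],8.5],
  [[-2.8,-2.51,0.4],[0,0,0],8.5],
  [[-2.8,-2.51,0.4],[0,0,0],8.5],
  [[-2.8,-2.51,0.4],[0,0,0],8.5],
  [[-2.8,-2.51,0.4],[0,0,0],8.5],
  [[-2.8,-2.51,0.4],[0,0,0],8.5],
  [[-2.8,-2.51,0.4],[0,0,0],8.5],
  [[-2.8,-2.51,0.4],[0,0,0],8.5],
  [[-2.8,-2.51,0.4],[0,0,0],8.5],
  [[-2.8,-2.51,0.4],[0,0,0],8.5],
  [[-2.8,-2.51,0.4],[0,0,0],8.5],
  [[-2.8,-2.51,0.4],[0,0,0],8.5],
  [[-2.8,-2.51,0.4],[0,0,0],8.5],
  [[-2.8,-2.51,0.4],[0,0,0],8.5],
  [[-2.8,-2.51,0.4],[0,0,0],8.5],
])

```text
clock: 3.0
position: [0.5574, -0.1376, 0.3246]
tool_rot: [3.141, 0.0, 2.686]
force: [-0.0, 0.9, 0.5]
grip_width: 0.0852
finger_force: 0.0
```

arm_command([
  [[0,0,0],[0,0,0],8.5],
  [[0,0,0],[0,0,0],8.5],
])

```text
clock: 3.2
position: [0.5569, -0.1367, 0.3244]
tool_rot: [-3.141, -0.0, 2.684]
force: [0.3, 0.9, 0.2]
grip_width: 0.0853
finger_force: 0.0
```

```bash
cat >> h.py <<'E'
from scipy.spatial.transform import Rotation as Ro
def to(x,y,z):
    s=bot.observe();R=Ro.from_euler("xyz",s["tool_rot"])
    print("t",round(s["clock"],2),"pos",np.round(s["position"],4),"rot",np.round(s["tool_rot"],4),"F",np.round(s["force"],1),"grip",round(float(s["grip_width"]),4),np.round(s["finger_force"],1))
    print("tool cm",(R.inv().apply(np.array([x,y,z])-s["position"])*100).round(2),"rotvec to yaw-only down",(R.inv()*Ro.from_euler("xyz",[np.pi,0,s["tool_rot"][2]])).as_rotvec().round(3))
E
python3 -c "
from h import *
to(.5575,-.1365,.198)"
```

```text
t 3.2 pos [ 0.5569 -0.1367  0.3244] rot [-3.1415e+00 -5.0000e-04  2.6843e+00] F [0.3 0.9 0.2] grip 0.0853 0.0
tool cm [-0.05  0.04 12.64] rotvec to yaw-only down [-0. -0.  0.]
```

arm_command([
  [[0,0,2],[0,0,0],8.5],
  [[0,0,2],[0,0,0],8.5],
  [[0,0,2],[0,0,0],8.5],
  [[0,0,2],[0,0,0],8.5],
  [[0,0,2],[0,0,0],8.5],
  [[0,0,1.5],[0,0,0],8.5],
  [[0,0,1.0],[0,0,0],8.5],
  [[0,0,0],[0,0,0],8.5],
  [[0,0,0],[0,0,0],3.5],
  [[0,0,0],[0,0,0],3.5],
  [[0,0,0],[0,0,0],3.5],
  [[0,0,0],[0,0,0],3.5],
  [[0,0,0],[0,0,0],3.5],
  [[0,0,0],[0,0,0],3.5],
  [[0,0,0],[0,0,0],3.5],
  [[0,0,0],[0,0,0],3.5],
], newtons=40)

```text
clock: 4.8
position: [0.5572, -0.1361, 0.2005]
tool_rot: [3.141, 0.001, 2.686]
force: [-2.8, 0.5, 9.2]
grip_width: 0.0397
finger_force: 39.2
```

```bash
python3 - <<'E'
from h import *
to(.5575,-.1365,.29)
for c in("top","side"):
    f=bot.grab_frame(c);save(f,c+"1.png")
    print(c,[(r["p"],onz(f,r["at"],.01)) for r in bot.mark_of("sleeve_tight",f)[:2]])
E
```

```text
t 4.8 pos [ 0.5572 -0.1361  0.2005] rot [3.1412e+00 1.0000e-03 2.6858e+00] F [-2.8  0.5  9.2] grip 0.0397 39.2
tool cm [-0.06 -0.02 -8.95] rotvec to yaw-only down [0.    0.001 0.   ]
top [(0.58, array([ 0.5292, -0.3422,  0.01  ])), (0.33, array([ 0.5344, -0.0749,  0.01  ]))]
side [(0.84, array([ 0.5567, -0.1274,  0.01  ]))]
```

View pics/side1.png

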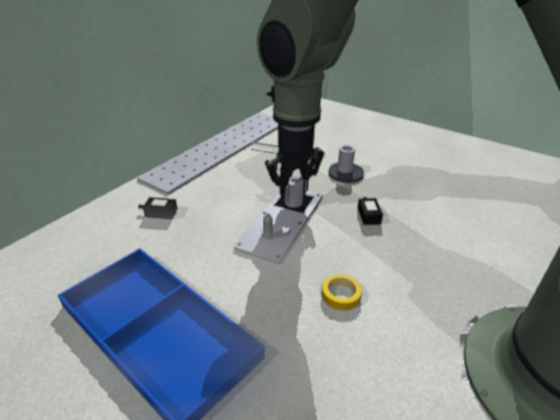

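The side picture shows the fingers around the pad sleeve at (295,190). With the opening at 39.7 mm, it is held. Next I lift it and move over the pin.

arm_command([
  [[0,0,-1],[0,0,0],3.5],
  [[0,0,-2],[0,0,0],3.5],
  [[0,0,-2],[0,0,0],3.5],
  [[0,0,-2],[0,0,0],3.5],
  [[0,0,-1.5],[0,0,0],3.5],
  [[0,0,-0.5],[0,0,0],3.5],
  [[0.5,0.62,0],[0,0,0],3.5],
  [[1.5,2,0],[0,0,0],3.5],
  [[1.5,2,0],[0,0,0],3.5],
  [[1.5,2,0],[0,0,0],3.5],
  [[1.5,2,0],[0,0,0],3.5],
  [[1,1.3,0],[0,0,0],3.5],
  [[0.5,0.7,0],[0,0,0],3.5],
  [[0,0,0],[0,0,0],3.5],
  [[0,0,0],[0,0,0],3.5],
])

```text
clock: 6.5
position: [0.5319, -0.0061, 0.2895]
tool_rot: [-3.141, -0.0, 2.685]
force: [-0.1, -0.5, -2.5]
grip_width: 0.0393
finger_force: 40.6
```

```bash
python3 - <<'E'
from h import *
to(.532,-.0055,.27)
f=bot.grab_frame("side");save(f,"s2.png")
g=bot.grab_frame("top")
s=bot.observe();x,y,z=s["position"]
print("pin tip px",proj(f,[.532,-.0055,.07]),"expected sleeve bottom",proj(f,[x,y,z-.19]), [ (r["p"],r["at"]) for r in bot.mark_of("sleeve_tight",f)[:2]],[ (r["p"],r["rect"]) for r in bot.find_in("sleeve_tight",f)[:2]])
c=cv2.imread("pics/s2.png")[130:270,180:340];cv2.imwrite("pics/s2c.png",cv2.resize(c,None,fx=4,fy=4,interpolation=2))
E
```

```text
t 6.5 pos [ 0.5319 -0.0061  0.2895] rot [-3.1411e+00 -1.0000e-04  2.6854e+00] F [-0.1 -0.5 -2.5] grip 0.0393 40.6
tool cm [0.01 0.06 1.95] rotvec to yaw-only down [-0.001 -0.     0.   ]
pin tip px [[268.3 213.3]] expected sleeve bottom [[268.6 200.6]] [(0.9, [264.8, 203.8])] [(0.77, [257.1, 172.4, 22.4, 34.2]), (0.71, [237.1, 185.5, 85.2, 79.5])]
```

View pics/s2c.png

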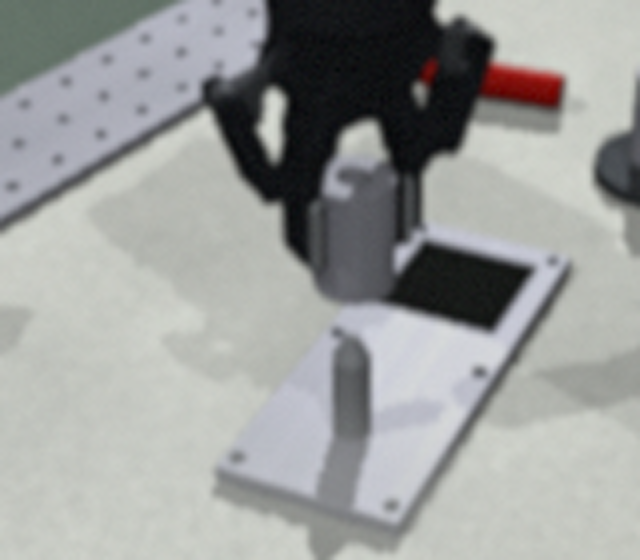

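Crop: the sleeve centre at column 355 is just right of the pin tip at (350,335), about 2 mm off and well inside the 6 mm entry margin. I'll make a small correction, then lower gently.

arm_command([
  [[-0.05,0.15,0],[0,0,0],3.5],
  [[0,0,0.8],[0,0,0],3.5],
  [[0,0,1],[0,0,0],3.5],
  [[0,0,0.8],[0,0,0],3.5],
  [[0,0,0.5],[0,0,0],3.5],
  [[0,0,0.3],[0,0,0],3.5],
  [[0,0,0.2],[0,0,0],3.5],
  [[0,0,0],[0,0,0],3.5],
  [[0,0,0],[0,0,0],3.5],
])

```text
clock: 7.6
position: [0.533, -0.0044, 0.2539]
tool_rot: [3.141, 0.0, 2.686]
force: [0.4, 0.3, -2.3]
grip_width: 0.0396
finger_force: 40.6
```

arm_command([
  [[0,0,0.15],[0,0,0],3.5],
  [[0,0,0],[0,0,0],3.5],
])

```text
clock: 7.8
position: [0.533, -0.0044, 0.2522]
tool_rot: [3.142, 0.0, 2.686]
force: [-0.2, -0.7, -1.9]
grip_width: 0.0392
finger_force: 40.6
```

arm_command([
  [[0,0,0.15],[0,0,0],3.5],
  [[0,0,0],[0,0,0],3.5],
])

```text
clock: 8.0
position: [0.5329, -0.0044, 0.2506]
tool_rot: [-3.142, -0.0, 2.686]
force: [-0.4, 0.5, -2.7]
grip_width: 0.0397
finger_force: 40.7
```

arm_command([
  [[0,0,0.1],[0,0,0],3.5],
  [[0,0,0],[0,0,0],3.5],
])

```text
clock: 8.2
position: [0.5329, -0.0043, 0.2497]
tool_rot: [-3.142, -0.0, 2.686]
force: [-2.5, 0.5, 2.4]
grip_width: 0.0391
finger_force: 41.0
```

arm_command([
  [[0,0,0.1],[0,0,0],3.5],
  [[0,0,0],[0,0,0],3.5],
])

```text
clock: 8.4
position: [0.5329, -0.0044, 0.249]
tool_rot: [3.142, -0.0, 2.686]
force: [-4.5, 0.7, 11.2]
grip_width: 0.0396
finger_force: 41.7
```

```bash
python3 -c "
from h import *
to(.532,-.0055,.2505)"
```

```text
t 8.4 pos [ 0.5329 -0.0044  0.249 ] rot [ 3.1415e+00 -1.0000e-04  2.6858e+00] F [-4.5  0.7 11.2] grip 0.0396 41.7
tool cm [ 0.03 -0.14 -0.15] rotvec to yaw-only down [ 0. -0. -0.]
```

The sleeve met resistance with its underside at about 59 mm, so it stopped on the nose. I'll lift it off and move to the small bay.

arm_command([
  [[0,0,0],[0,0,0],3.5],
  [[0,0,0],[0,0,0],3.5],
  [[0,0,-1],[0,0,0],3.5],
  [[0,0,-2],[0,0,0],3.5],
  [[0,0,-2],[0,0,0],3.5],
  [[0,0,-0.5],[0,0,0],3.5],
  [[0.12,1.17,0],[0,0,0],3.5],
  [[0.3,3,0],[0,0,0],3.5],
  [[0.3,3,0],[0,0,0],3.5],
  [[0.3,3,0],[0,0,0],3.5],
  [[0.3,3,0],[0,0,0],3.5],
  [[0.3,3,0],[0,0,0],3.5],
  [[0.3,3,0],[0,0,0],3.5],
  [[0.3,3,0],[0,0,0],3.5],
  [[0.3,3,0],[0,0,0],3.5],
  [[0.2,2.5,0],[0,0,0],3.5],
  [[0.1,1.5,0],[0,0,0],3.5],
  [[0,0,0],[0,0,0],3.5],
  [[0,0,0],[0,0,0],3.5],
])

```text
clock: 10.3
position: [0.6357, 0.2704, 0.3024]
tool_rot: [-3.14, -0.001, 2.686]
force: [-0.6, -0.4, -1.7]
grip_width: 0.0397
finger_force: 40.9
```

```bash
python3 - <<'E'
from h import *
to(.636,.270,.1955)
f=bot.grab_frame("side");save(f,"s3.png")
E
```

```text
t 10.3 pos [0.6357 0.2704 0.3024] rot [-3.1402e+00 -9.0000e-04  2.6864e+00] F [-0.6 -0.4 -1.7] grip 0.0397 40.9
tool cm [-6.000e-02 -1.000e-02  1.069e+01] rotvec to yaw-only down [-0.001 -0.001  0.   ]
```

View pics/s3.png

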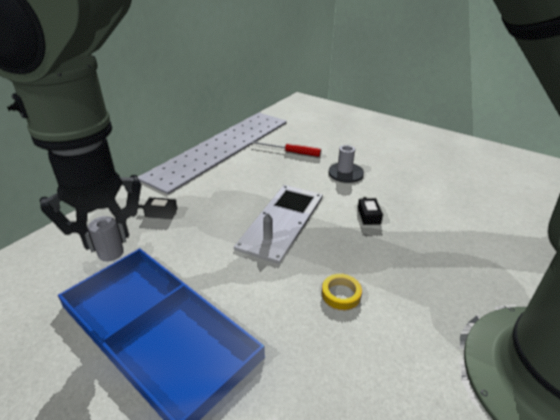

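The sleeve hangs upright at (107,240), over the small bay (centre about (125,290) at floor level). Now I lower it.

arm_command([
  [[0,0,1],[0,0,0],3.5],
  [[0,0,2],[0,0,0],3.5],
  [[0,0,2],[0,0,0],3.5],
  [[0,0,2],[0,0,0],3.5],
  [[0,0,1.5],[0,0,0],3.5],
  [[0,0,1],[0,0,0],3.5],
  [[0,0,0.6],[0,0,0],3.5],
  [[0,0,0.3],[0,0,0],3.5],
  [[0,0,0],[0,0,0],3.5],
  [[0,0,0],[0,0,0],3.5],
])

```text
clock: 11.35
position: [0.6363, 0.27, 0.2003]
tool_rot: [3.141, 0.001, 2.686]
force: [0.4, 0.0, -2.0]
grip_width: 0.0396
finger_force: 40.9
```

arm_command([
  [[0,0,0.15],[0,0,0],3.5],
  [[0,0,0],[0,0,0],3.5],
])

```text
clock: 11.55
position: [0.6361, 0.27, 0.1984]
tool_rot: [3.141, 0.0, 2.686]
force: [-0.2, 0.7, -1.4]
grip_width: 0.0395
finger_force: 40.9
```

arm_command([
  [[0,0,0.1],[0,0,0],3.5],
  [[0,0,0],[0,0,0],3.5],
])

```text
clock: 11.75
position: [0.6361, 0.2699, 0.1972]
tool_rot: [-3.142, -0.0, 2.686]
force: [-0.2, 0.2, -1.9]
grip_width: 0.0396
finger_force: 40.9
```

arm_command([
  [[0,0,0.1],[0,0,0],3.5],
  [[0,0,0],[0,0,0],3.5],
])

```text
clock: 11.95
position: [0.636, 0.2699, 0.1961]
tool_rot: [-3.141, -0.0, 2.686]
force: [-0.3, -0.3, -1.4]
grip_width: 0.0399
finger_force: 40.9
```

arm_command([
  [[0,0,0.08],[0,0,0],3.5],
  [[0,0,0],[0,0,0],3.5],
])

```text
clock: 12.15
position: [0.6361, 0.27, 0.1957]
tool_rot: [3.142, 0.0, 2.686]
force: [-1.2, -0.1, 4.4]
grip_width: 0.0393
finger_force: 41.3
```

arm_command([
  [[0,0,0],[0,0,0],4.3],
  [[0,0,0],[0,0,0],5],
  [[0,0,0],[0,0,0],6],
  [[0,0,0],[0,0,0],7],
  [[0,0,0],[0,0,0],7],
  [[0,0,-0.5],[0,0,0],7],
  [[0,0,-1],[0,0,0],7],
  [[0,0,-2],[0,0,0],7],
  [[0,0,-2],[0,0,0],7],
  [[0,0,-3],[0,0,0],7],
  [[0,0,-3],[0,0,0],7],
  [[0,0,-2],[0,0,0],7],
  [[0,0,-1],[0,0,0],7],
  [[0,0,0],[0,0,0],7],
  [[0,0,0],[0,0,0],7],
])

```text
clock: 13.65
position: [0.6358, 0.2699, 0.3397]
tool_rot: [-3.141, -0.001, 2.686]
force: [-0.4, 0.4, -0.8]
grip_width: 0.0698
finger_force: 0.0
```

```bash
python3 - <<'E'
from h import *
to(.636,.270,.35)
f=bot.grab_frame("side");save(f,"s4.png")
for n in("sleeve_tight","sleeve_wide"):print(n,[(r["p"],r["at"],onz(f,r["at"],.005)) for r in bot.mark_of(n,f)[:2]])
E
```

```text
t 13.65 pos [0.6358 0.2699 0.3397] rot [-3.1409e+00 -6.0000e-04  2.6858e+00] F [-0.4  0.4 -0.8] grip 0.0698 0.0
tool cm [-0.01  0.02 -1.04] rotvec to yaw-only down [-0.001 -0.001  0.   ]
sleeve_tight [(0.73, [123.6, 301.3], array([0.6356, 0.2735, 0.005 ]))]
sleeve_wide [(0.92, [344.1, 165.2], array([ 0.5482, -0.3615,  0.005 ]))]
```

View pics/s4.png

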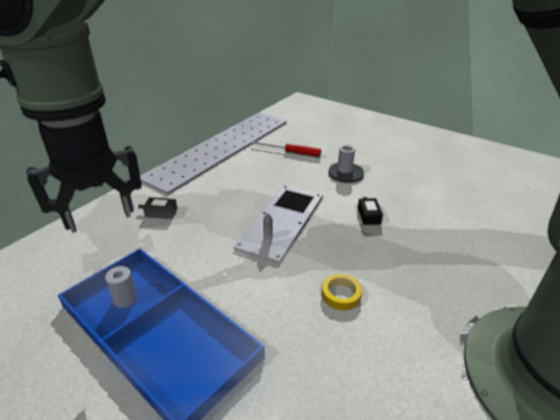

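The sleeve stands upright in the small bay at (121,286), the gripper is clear above it, and the other sleeve is still on its disc at (346,160).

```bash
python3 -c "
from workcell import bot
print(bot.job_done())"
```

```text
the job is handed in; nothing more can be done
None
```

The pad sleeve stopped on the pin's nose with its underside about 59 mm up, so I stood it upright in the small bay, left the other sleeve on its disc, and handed the job in at about 14 s on the robot's clock.

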